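Clamp and start the guarded board tester

TASK

Reach down through the window of the yellow guard with the fingertips and press the red lever paddle all the way down to its stop, where it stays by itself, without touching the guard. Then press the green start button fully in and let it go. Do not press the red stop button, do not lift or shove the button boxes, and leave everything else on the bench where it is.

Things in the scene. Friction and masses are not known exactly. Their poses are not given: they have to be found in the camera images.
- guard: Guard of the board tester: a 200 x 180 mm flat yellow plate, 6 mm thick, level, its top 125 mm above the bench, on four posts with clear plastic walls at the front and both sides, over the tester's grey base block (200 x 180 mm, 45 mm high). It is fixed and must not be touched. Origin: on the bench under the centre of the plate; x points from the front (robot side) to the back, z up; it is turned about z.
- window (a point): Centre of the guard's rectangular window, at the height of the plate's top face (125 mm). The opening is 100 mm along its x axis and 80 mm along its y axis (axes as the guard's). The lever paddle lies centred below it.
- lever (a joint): Angle of the tester's lever, rad: 0 = fully raised, 0.20 = pressed down to its stop (paddle level). The horizontal hinge is 120 mm behind the paddle's centre (guard +x), 84 mm above the bench. It is stiff (about 5 N downwards at the paddle moves it; no spring) and stays where it is left. It starts between 0 and 0.05.
- lever_pad (a point): Centre of the top face of the red lever paddle (40 mm along x, 44 mm along y, 10 mm thick, on a steel arm). It moves with the lever: about 114 mm above the bench when raised, 90 mm when fully down, so 11 to 35 mm below the guard's top. Its axes are the guard's at lever angle 0 and turn with the lever.
- start_box: Grey loose box (80 x 80 mm, 59 mm high, 0.7 kg, rubber underside) that carries the green start button in the middle of its top. Origin: centre of its underside, z up.
- stop_box: The same kind of grey loose box, with the red stop button. Origin: centre of its underside. The two boxes stand one on each side of the tester, either way round.
- start_btn_top (a point): Centre of the top of the round green start button (36 mm across, 81 mm above the bench when out); it is pressed straight down.
- stop_btn_top (a point): Centre of the top of the round red stop button (36 mm across, 81 mm above the bench); not to be pressed.
- start_btn (a joint): How far the green button is pressed in, m: 0 = out, 0.006 = fully in. A spring returns it; fully in takes about 5 N.
- stop_btn (a joint): How far the red stop button is pressed in, m: 0 = out, 0.006 = fully in.
- bottle: Loose clear bottle with a blue cap, 64 mm across, 190 mm high, standing behind the tester to one side. Origin: centre of its underside. Leave alone.
- cup: Loose aluminium cup, 70 mm across, 70 mm high, behind the tester to the other side. Origin: centre of its underside. Leave alone.
- screwdriver: Loose orange-handled screwdriver, 170 mm long, lying in front of the tester, to the left. Origin: about its middle, on the bench; its x axis runs from handle to tip. Leave alone.
- wheel: Loose black rubber wheel with a yellow hub, 66 mm across, 26 mm high, lying flat in front of the tester, to the right. Origin: centre of its underside. Leave alone.

How it is judged:
By the outcome, as a careful person would: the job done as asked, in the order asked, and still so for the second after the job is handed in, with the robot touching nothing.
It also fails if it takes over 38 s, if anything falls off the work surface, if the arm or the gripper's body presses on something with over 40 N, if the wrist force passes 120 N, or if a joint passes its speed limit or range.

ROBOT

A 6-joint arm with a two-finger parallel gripper is mounted at the origin on the work surface. World frame = base frame: x ahead of the robot, y to its left, z up, the work surface at z = 0. Lengths are in m, angles in rad, forces in N, time in s.
With the tool pointing down it reaches from about 0.4 to 0.925 m from the base axis. Payload 12.5 kg.
Tool frame: the origin (TCP) lies at the very end of the fingers, on their centre line; the grasp point (between the pads) lies 19 mm behind it; z points along the fingers, y is the direction in which the jaws open and shut (so a half turn about z gives the same grasp; the last joint's range is limited). The gripper opens to 95 mm and grips with 3 to 60 N. Pads are 20 mm wide; open, the fingers measure 119 mm over their backs; the gripper's body (75 mm by 180 mm) begins 59 mm behind the grasp point.
Start: joints at [-1.291, 0.491, 1.559, -0, 1.092, -0.106], TCP at [0.235, -0.579, 0.215] pointing down, gripper open.
Joint ranges: [-3.1, 3.1], [-0.84, 2.19], [0.05, 2.79], [-1.13, 4.28], [0.06, 2.93], [-2.69, 2.69]. Speed limits (rad/s): [2.22, 2.22, 2.79, 3.14, 3.14, 3.14].

INTERFACE

Orientations are given as a unit quaternion [w, x, y, z].
In Python, from station import * gives the robot as it stands.
- The arm moves only by the shell command python3 -m inch 'ROWS' [FORCE]. ROWS is JSON, a list of rows, each an object of numbers: "ax", "ay", "az": the turn, a rotation vector about the tool's x, y, z in rad; "dx", "dy", "dz": the shift along the tool's x, y, z in mm; "jaw": the opening, from 0 (shut) to 1 (fully open). A call has 1 to 20 rows; each row shifts and turns the commanded pose from where the row before left it, along the tool's axes as they then stand; what a row does not reach is not made up. A row lasts 1/12 s, in which the tool goes at most 41.7 mm and 7.16 degrees, less where a joint would pass 70% of its speed; a pose out of reach is approached as far as the arm can. A call is refused whole if a number of a shift passes 41.7 or a number of a turn 0.125, either way. A call with a gripper value outside its range is refused whole. The fingers move at their own pace and stop on an object; FORCE is the grip in N (left out, the last holds). Time passes only in rows, so rows that do not move let the fingers close. It gives the time, the measured TCP pose, the force and the opening at its end, in the units of the state.
- read_state(): the state, without advancing time (a new reading comes with each control period).
- camera(name): name is "scene" or "top"; returns a dict with "image" (400x640x3 uint8, blue, green, red), "camera_matrix" (3x3 intrinsics, pixels), "pose" (4x4, takes a point from camera to world coordinates). Camera axes: x right, y up, looking along -z (the intrinsics and any distortion apply to the point x, -y, -z); pixel columns grow to the right and rows downward; lengths in m; the calibration is good to about 2 mm. A picture is of the moment at which its call begins. There is no depth.
- finish_job(): hands the job in, once; it reports no verdict.
Trained networks look in the newest picture that a camera, given by its name, has taken for a name from the list of things; names that differ only in an ending like _2 or _b are one class to them, and where a whole thing is asked for, a point or a joint stands for the part that bears it (a point fixed in the world has none). Each returns a list of dicts, best first, with "conf" (0 to 1); they miss things now and then, are a little off and sometimes report something else, mostly with a low value. They report only what shows in the picture. A call takes as long as a camera call.
- find_in(camera, thing): "rect" ([left, top, right, bottom] in pixels, round what is visible of it).
The state is a dict: "clock": time; "qpos": joint angles; "joint_vel": joint speeds; "joint_torque": joint torques, N m; "tcp_pos": TCP position; "orientation": TCP orientation; "force": force on the tool from outside, world axes, zero at the start; "moment": the same for the moment, N m; "opening": finger opening in m.
Only numpy, scipy, OpenCV 4.12 (cv2) and the standard library are available. Lean on these libraries where they do the work, as an engineer would, in place of code of your own. Each camera call takes 0.05 s, during which the arm holds its last target.

## Working session

There is one attempt and no reset: what is moved stays moved. The work goes in short steps, Python scripts to look and compute and a shell command to move; the robot and the scene stay as the last step left them, time stands still between calls to the robot, and variables do not carry over. Pictures are saved under pics/ and viewed, and the job is handed in when it is done.

```bash
ls; mkdir -p pics
python3 - <<'E'
from station import *
import cv2
s=read_state(); print(s)
for c in("scene","top"):
    r=camera(c); cv2.imwrite(f"pics/{c}1.png",r["image"]); print(c,r["camera_matrix"],r["pose"],[k for k in r])
    for t in["guard","window","lever_pad","lever","start_box","stop_box","start_btn_top","stop_btn_top","start_btn","bottle","cup","screwdriver","wheel"]:
        try: print(t,[(round(d["conf"],2),[round(float(x),1) for x in d["rect"]]) for d in find_in(c,t)][:3])
        except Exception as e: print(t,e)
print(read_state()["clock"])
E
```

```text
pics
{'clock': 0.0, 'qpos': array([-1.29061212e+00,  4.91551960e-01,  1.55946309e+00,  3.85546864e-06,
        1.09166866e+00, -1.05590714e-01]), 'joint_vel': array([ 7.74363314e-04,  1.58420217e-03,  6.11466461e-04, -5.09571803e-04,
       -4.52536120e-04, -9.94062650e-05]), 'joint_torque': array([ 7.32017197e-04, -6.12649083e+01, -2.58176905e+01,  6.92149415e-02,
        4.82553360e-02, -8.82494487e-05]), 'tcp_pos': array([ 0.23513315, -0.57882163,  0.21406176]), 'orientation': array([-5.43602427e-04,  9.81454844e-01,  1.91692699e-01, -4.58589191e-05]), 'force': array([ 0.26920673, -0.48352327,  0.57815409]), 'moment': array([-0.01572007, -0.04231971, -0.01267131]), 'opening': 0.0951789488602317}
scene [[494.52406379   0.         320.747409  ]
 [  0.         494.52406379 191.36938161]
 [  0.           0.           1.        ]] [[ 0.34232772 -0.69599554  0.63119089  1.31445983]
 [ 0.93957035  0.25671635 -0.22650445 -0.25207452]
 [-0.00439094  0.670587    0.7418179   0.97446741]
 [ 0.          0.          0.          1.        ]] ['image', 'camera_matrix', 'pose']
guard [(0.67, [266.
[... 941 characters left out ...]
731141]
 [ 0.00238097  0.10961521  0.99397125  1.43251284]
 [ 0.          0.          0.          1.        ]] ['image', 'camera_matrix', 'pose']
guard [(0.72, [270.1, 148.5, 357.5, 235.6])]
window [(0.65, [272.4, 148.5, 353.0, 239.1])]
lever_pad [(0.87, [304.5, 179.5, 322.2, 206.1])]
lever [(0.83, [307.6, 181.7, 324.8, 207.2])]
start_box [(0.68, [273.1, 149.9, 354.0, 237.4]), (0.57, [386.1, 185.0, 419.1, 218.4])]
stop_box [(0.64, [205.2, 212.0, 244.5, 246.4])]
start_btn_top []
stop_btn_top []
start_btn [(0.24, [216.6, 225.1, 228.2, 230.9])]
bottle [(0.65, [218.9, 126.5, 246.7, 156.8])]
cup [(0.88, [394.3, 126.3, 421.3, 153.4])]
screwdriver [(0.77, [225.5, 260.4, 284.7, 266.5])]
wheel []
1.4
```

Run:
```python
import cv2
a=cv2.imread("pics/top1.png"); cv2.imwrite("pics/top1z.png",cv2.resize(a[120:280,190:440],None,fx=3.2,fy=3.2,interpolation=cv2.INTER_CUBIC))
a=cv2.imread("pics/scene1.png"); cv2.imwrite("pics/scene1z.png",cv2.resize(a[120:310,180:450],None,fx=2.9,fy=2.9,interpolation=cv2.INTER_CUBIC))
```

```text
(no output)
```

View pics/top1z.png

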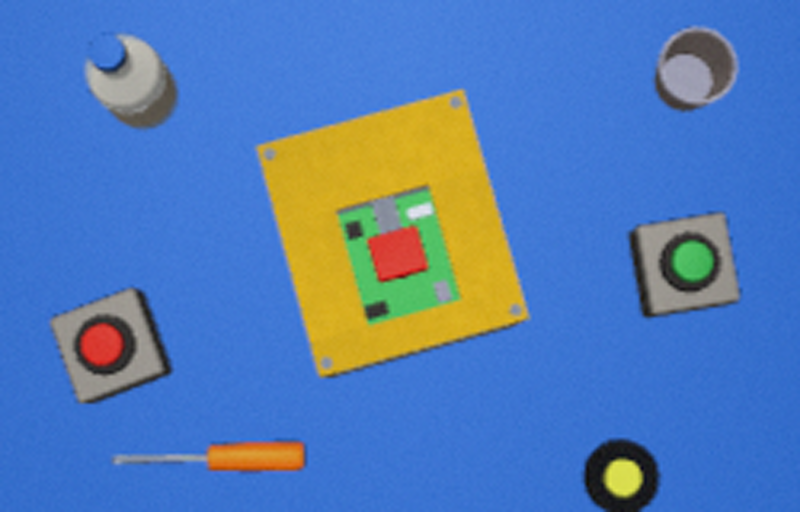

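View pics/scene1z.png

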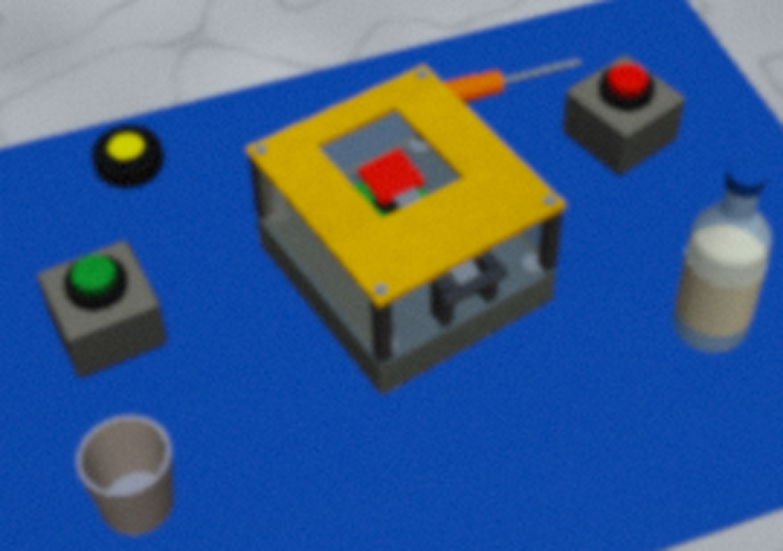

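View pics/top1.png

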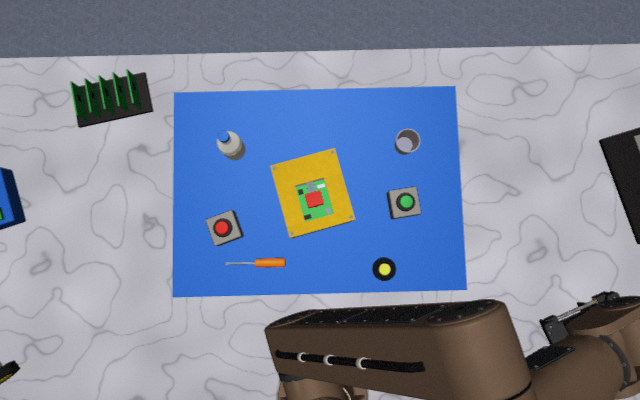

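The top view shows the yellow plate at about (313,193) px, turned roughly 15°, with the red paddle at (314,199). The green start button is on the robot's right at (406,202) and the red stop button on the left at (222,228). Next I'll measure these by colour.

```bash
cat > h.py <<'E'
import numpy as np,cv2
K={'scene':np.array([[494.52406379,0,320.747409],[0,494.52406379,191.36938161],[0,0,1]]),'top':np.array([[494.27803651,0,317.15855568],[0,494.27803651,189.66382548],[0,0,1]])}
P={'scene':np.array([[0.34232772,-0.69599554,0.63119089,1.31445983],[0.93957035,0.25671635,-0.22650445,-0.25207452],[-0.00439094,0.670587,0.7418179,0.97446741],[0,0,0,1]]),
'top':np.array([[-0.02456545,0.99368052,-0.1095243,0.41792616],[-0.99969539,-0.02415657,0.00505867,0.00731141],[0.00238097,0.10961521,0.99397125,1.43251284],[0,0,0,1]])}
def back(c,uv,z):
    uv=np.atleast_2d(uv).astype(float); d=np.c_[uv,np.ones(len(uv))]@np.linalg.inv(K[c]).T
    d=(d*[1,-1,-1])@P[c][:3,:3].T; o=P[c][:3,3]
    return o+d*((z-o[2])/d[:,2])[:,None]
def proj(c,X):
    X=np.atleast_2d(X); q=(X-P[c][:3,3])@P[c][:3,:3]*[1,-1,-1]; q=q@K[c].T; return q[:,:2]/q[:,2:]
def blobs(img,lo,hi,amin=20):
    h=cv2.cvtColor(img,cv2.COLOR_BGR2HSV); m=cv2.inRange(h,np.array(lo),np.array(hi))
    if lo[0]==0: m|=cv2.inRange(h,np.array([172,lo[1],lo[2]]),np.array([180,255,255]))
    n,l,s,ce=cv2.connectedComponentsWithStats(m)
    return [(s[i,4],ce[i],l==i) for i in range(1,n) if s[i,4]>=amin]
E
python3 - <<'E'
from h import *
np.set_printoptions(precision=4,suppress=True)
for c in('top','scene'):
    im=cv2.imread(f'pics/{c}1.png')
    y=max(blobs(im,(18,120,90),(32,255,255)),key=lambda b:b[0]); m=y[2].astype(np.uint8)
    cs,h=cv2.findContours(m,cv2.RETR_CCOMP,cv2.CHAIN_APPROX_NONE)
    for k,ct in enumerate(cs):
        if cv2.contourArea(ct)<200: continue
        w=back(c,ct[:,0,:],.125)
        r=cv2.minAreaRect((w[:,:2]*1000).astype(np.float32)); print(c,'plate',h[0][k][3],r)
    for n,lo,hi,z in(('red',(0,130,90),(8,255,255),.081),('green',(45,100,60),(80,255,255),.081)):
        for a,ce,mm in blobs(im,lo,hi):
            print(c,n,a,ce,back(c,ce,.081)[0],back(c,ce,.112)[0])
E
```

```text
top plate -1 ((555.6886596679688, 14.183982849121094), (199.93470764160156, 177.5049591064453), 14.109452247619629)
top plate 0 ((536.5169677734375, 9.523601531982422), (105.00648498535156, 84.84884643554688), 14.32201099395752)
top red 218 [313.7844 198.8945] [0.5416 0.0103 0.081 ] [0.5388 0.0103 0.112 ]
top red 148 [221.277  227.3108] [0.47   0.2643 0.081 ] [0.4688 0.2584 0.112 ]
top green 82 [129.7317  87.439 ] [0.8688 0.5203 0.081 ] [0.8585 0.5085 0.112 ]
top green 87 [115.6092  90.3218] [0.8614 0.5598 0.081 ] [0.8512 0.5471 0.112 ]
top green 88 [101.6023  93.5909] [0.8529 0.5989 0.081 ] [0.8429 0.5853 0.112 ]
top green 86 [87.5349 96.4767] [0.8455 0.6381 0.081 ] [0.8357 0.6237 0.112 ]
top green 63 [73.5714 98.2063] [0.8415 0.6771 0.081 ] [0.8317 0.6617 0.112 ]
top green 609 [314.3038 201.7373] [0.5337 0.0091 0.081 ] [0.5311 0.009  0.112 ]
top green 144 [406.     201.1319] [ 0.5293 -0.2426  0.081 ] [ 0.5267 -0.2369  0.112 ]
scene plate -1 ((558.6763305664062, 15.57843017578125), (204.46946716308594, 187.7146453857422), 14.183073043823242)
scene plate 0 ((538.5546875, 9.1197776794
[... 184 characters left out ...]
4 0.0186 0.081 ] [0.5412 0.0092 0.112 ]
scene green 128 [624.0234  92.1797] [0.493  0.9991 0.081 ] [0.5215 0.9557 0.112 ]
scene green 138 [601.0217 107.6667] [0.5284 0.8845 0.081 ] [0.5557 0.8451 0.112 ]
scene green 74 [622.0541 204.9459] [0.8419 0.6754 0.081 ] [0.8583 0.6432 0.112 ]
scene green 136 [613.2868 212.5074] [0.8534 0.6394 0.081 ] [0.8694 0.6085 0.112 ]
scene green 141 [602.6879 219.9929] [0.863  0.6005 0.081 ] [0.8786 0.5709 0.112 ]
scene green 167 [211.7904 213.8683] [ 0.5327 -0.243   0.081 ] [ 0.5598 -0.2433  0.112 ]
scene green 145 [590.4759 226.5586] [0.8689 0.561  0.081 ] [0.8843 0.5328 0.112 ]
scene green 150 [579.1933 234.38  ] [0.8783 0.522  0.081 ] [0.8934 0.4951 0.112 ]
```

```bash
python3 -m inch '[{"dx":14,"dy":-12,"jaw":0},{"dx":28,"dy":-24,"jaw":0},{"dx":28,"dy":-24,"jaw":0},{"dx":28,"dy":-24,"jaw":0},{"dx":28,"dy":-24,"jaw":0},{"dx":28,"dy":-24,"jaw":0},{"dx":28,"dy":-24,"jaw":0},{"dx":28,"dy":-24,"jaw":0},{"dx":28,"dy":-24,"jaw":0},{"dx":28,"dy":-24,"jaw":0},{"dx":28,"dy":-24,"jaw":0},{"dx":28,"dy":-24,"jaw":0},{"dx":28,"dy":-24,"jaw":0},{"dx":28,"dy":-24,"jaw":0},{"dx":28,"dy":-24,"jaw":0},{"dx":28,"dy":-24,"jaw":0},{"dx":28,"dy":-24,"jaw":0},{"dx":28,"dy":-24,"jaw":0},{"dx":14,"dy":-12,"jaw":0},{"jaw":0}]' 20
```

```text
validation failed for argument at $[0]...
```

```bash
python3 -m inch '[{"ax":0,"ay":0,"az":0,"dx":14,"dy":-12,"dz":0,"jaw":0}]' 20; python3 -m inch --help | head -30
```

```text
clock: 1.48
tcp_pos: [0.2427, -0.5643, 0.2144]
orientation: [0.0, 0.982, 0.191, -0.0]
force: [-0.3, -0.3, -0.9]
opening: 0.0921invalid input: not JSON, or not a number
```

All seven keys are needed in every row.

```bash
python3 -m inch '[{"ax":0,"ay":0,"az":0,"dx":28,"dy":-24,"dz":0,"jaw":0},{"ax":0,"ay":0,"az":0,"dx":28,"dy":-24,"dz":0,"jaw":0},{"ax":0,"ay":0,"az":0,"dx":28,"dy":-24,"dz":0,"jaw":0},{"ax":0,"ay":0,"az":0,"dx":28,"dy":-24,"dz":0,"jaw":0},{"ax":0,"ay":0,"az":0,"dx":28,"dy":-24,"dz":0,"jaw":0},{"ax":0,"ay":0,"az":0,"dx":28,"dy":-24,"dz":0,"jaw":0},{"ax":0,"ay":0,"az":0,"dx":28,"dy":-24,"dz":0,"jaw":0},{"ax":0,"ay":0,"az":0,"dx":28,"dy":-24,"dz":0,"jaw":0},{"ax":0,"ay":0,"az":0,"dx":28,"dy":-24,"dz":0,"jaw":0},{"ax":0,"ay":0,"az":0,"dx":28,"dy":-24,"dz":0,"jaw":0},{"ax":0,"ay":0,"az":0,"dx":28,"dy":-24,"dz":0,"jaw":0},{"ax":0,"ay":0,"az":0,"dx":28,"dy":-24,"dz":0,"jaw":0},{"ax":0,"ay":0,"az":0,"dx":28,"dy":-24,"dz":0,"jaw":0},{"ax":0,"ay":0,"az":0,"dx":28,"dy":-24,"dz":0,"jaw":0},{"ax":0,"ay":0,"az":0,"dx":28,"dy":-24,"dz":0,"jaw":0},{"ax":0,"ay":0,"az":0,"dx":28,"dy":-24,"dz":0,"jaw":0},{"ax":0,"ay":0,"az":0,"dx":28,"dy":-24,"dz":0,"jaw":0},{"ax":0,"ay":0,"az":0,"dx":7,"dy":-6,"dz":0,"jaw":0},{"ax":0,"ay":0,"az":0,"dx":0,"dy":0,"dz":0,"jaw":0},{"ax":0,"ay":0,"az":0,"dx":0,"dy":0,"dz":0,"jaw":0}]' 20
```

```text
clock: 3.15
tcp_pos: [0.5351, 0.0026, 0.2144]
orientation: [0.0, 0.981, 0.192, -0.0]
force: [-1.2, 0.2, -0.0]
opening: 0.0003
```

```bash
python3 -m inch '[{"ax":0,"ay":0,"az":0,"dx":6.8,"dy":-4.8,"dz":5,"jaw":0},{"ax":0,"ay":0,"az":0,"dx":0,"dy":0,"dz":20,"jaw":0},{"ax":0,"ay":0,"az":0,"dx":0,"dy":0,"dz":20,"jaw":0},{"ax":0,"ay":0,"az":0,"dx":0,"dy":0,"dz":20,"jaw":0},{"ax":0,"ay":0,"az":0,"dx":0,"dy":0,"dz":15,"jaw":0},{"ax":0,"ay":0,"az":0,"dx":0,"dy":0,"dz":10,"jaw":0},{"ax":0,"ay":0,"az":0,"dx":0,"dy":0,"dz":4,"jaw":0},{"ax":0,"ay":0,"az":0,"dx":0,"dy":0,"dz":0,"jaw":0}]' 20
python3 - <<'E'
from station import *
import cv2
c=camera("scene")["image"]; cv2.imwrite("pics/s2.png",c); cv2.imwrite("pics/s2z.png",cv2.resize(c[80:270,180:450],None,fx=2.9,fy=2.9))
print(read_state()["force"],read_state()["tcp_pos"])
E
```

```text
clock: 3.82
tcp_pos: [0.5396, 0.0091, 0.12]
orientation: [-0.0, 0.982, 0.191, -0.001]
force: [0.1, 0.2, -0.4]
opening: 0.0004
[-0.20021762  0.2010404  -0.22404716] [0.5399728  0.00921892 0.1207714 ]
```

View pics/s2z.png

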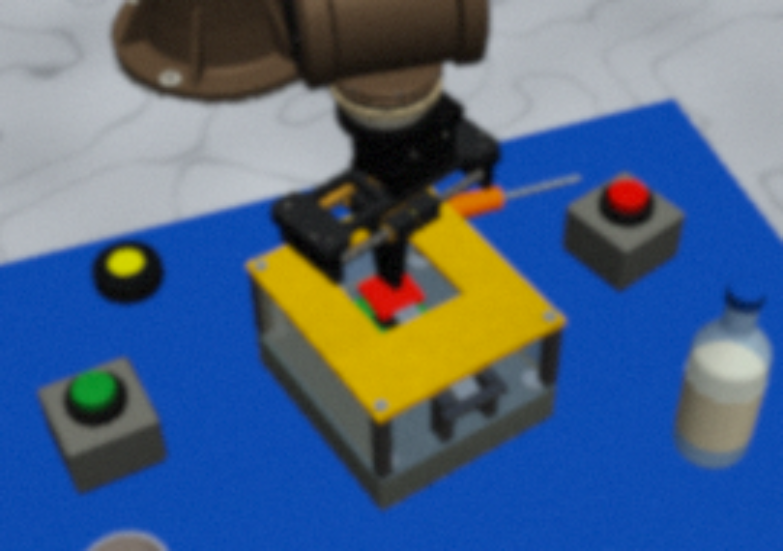

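The closed fingertips are inside the window, just above the paddle, at zoomed (393,285). The black block at zoomed (340,270) looks close to the plate, so I'll check it against the geometry given for the gripper body.

Run:
```python
from h import *
x=np.array([.9265,.3763,0]);y=np.array([.3763,-.9265,0]);t=np.array([.54,.0092,.1205])
f=lambda X:((proj('scene',X)-[180,80])*2.9).round().tolist()
print('tip',f(t),'20mm up',f(t+[0,0,.078]))
for s in(-1,1):
  for q in(-1,1): print('body',s,q,f(t+[0,0,.078]+s*.09*y+q*.0375*x))
```

```text
tip [[389.0, 282.0]] 20mm up [[387.0, 214.0]]
body -1 -1 [[439.0, 140.0]]
body -1 1 [[503.0, 185.0]]
body 1 -1 [[267.0, 243.0]]
body 1 1 [[330.0, 296.0]]
```

The body's near corner should project to about (330,296) at z = 0.199. The block sits slightly above that, so the gripper has about 70 mm of clearance and will keep about 40 mm at full depth. Now I'll press.

```bash
python3 -m inch '[{"ax":0,"ay":0,"az":0,"dx":0,"dy":0,"dz":3,"jaw":0},{"ax":0,"ay":0,"az":0,"dx":0,"dy":0,"dz":3,"jaw":0},{"ax":0,"ay":0,"az":0,"dx":0,"dy":0,"dz":3,"jaw":0},{"ax":0,"ay":0,"az":0,"dx":0,"dy":0,"dz":3,"jaw":0},{"ax":0,"ay":0,"az":0,"dx":0,"dy":0,"dz":3,"jaw":0},{"ax":0,"ay":0,"az":0,"dx":0,"dy":0,"dz":3,"jaw":0},{"ax":0,"ay":0,"az":0,"dx":0,"dy":0,"dz":3,"jaw":0},{"ax":0,"ay":0,"az":0,"dx":0,"dy":0,"dz":3,"jaw":0},{"ax":0,"ay":0,"az":0,"dx":0,"dy":0,"dz":2,"jaw":0},{"ax":0,"ay":0,"az":0,"dx":0,"dy":0,"dz":0,"jaw":0}]' 20; python3 -m inch '[{"ax":0,"ay":0,"az":0,"dx":0,"dy":0,"dz":2,"jaw":0},{"ax":0,"ay":0,"az":0,"dx":0,"dy":0,"dz":1,"jaw":0},{"ax":0,"ay":0,"az":0,"dx":0,"dy":0,"dz":0,"jaw":0}]' 20
```

```text
clock: 4.7
tcp_pos: [0.5398, 0.0097, 0.0941]
orientation: [-0.0, 0.981, 0.192, -0.0]
force: [1.2, 0.3, -1.3]
opening: 0.0004
clock: 4.95
tcp_pos: [0.5399, 0.0096, 0.0914]
orientation: [0.0, 0.981, 0.192, 0.0]
force: [-0.8, 0.4, -0.1]
opening: 0.0007
```

```bash
python3 -m inch '[{"ax":0,"ay":0,"az":0,"dx":0,"dy":0,"dz":1,"jaw":0}]' 20; python3 -m inch '[{"ax":0,"ay":0,"az":0,"dx":0,"dy":0,"dz":1,"jaw":0}]' 20
python3 - <<'E'
from station import *
import cv2
c=camera("scene")["image"]; cv2.imwrite("pics/s3.png",c); cv2.imwrite("pics/s3z.png",cv2.resize(c[120:270,240:400],None,fx=4,fy=4))
E
```

```text
clock: 5.03
tcp_pos: [0.54, 0.0097, 0.0907]
orientation: [0.0, 0.981, 0.192, 0.0]
force: [-2.5, -0.4, 4.2]
opening: 0.0007
clock: 5.12
tcp_pos: [0.5401, 0.0096, 0.09]
orientation: [0.0, 0.981, 0.192, 0.0]
force: [-6.1, 0.3, 21.0]
opening: 0.0006
```

View pics/s3z.png

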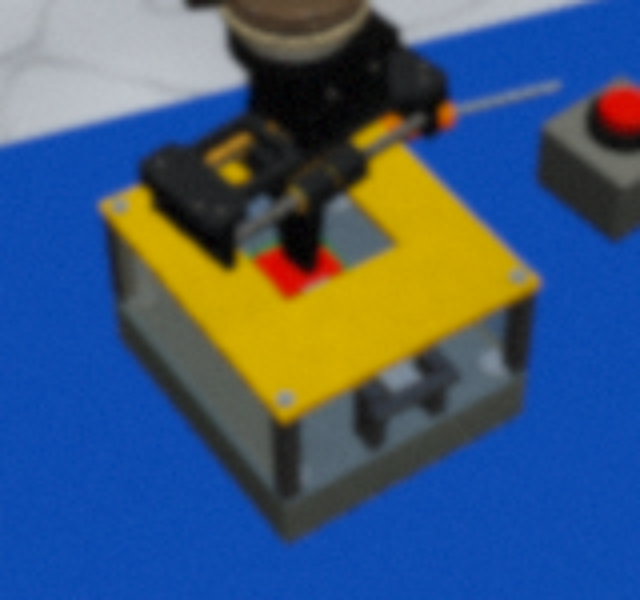

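The paddle has dropped with the fingertips on it, and the gripper body is clear of the guard. The force jumped to 21 N at z = 0.090, which matches the stop. I'll press a hair further to be sure.

```bash
python3 -m inch '[{"ax":0,"ay":0,"az":0,"dx":0,"dy":0,"dz":0.6,"jaw":0},{"ax":0,"ay":0,"az":0,"dx":0,"dy":0,"dz":0,"jaw":0}]' 20; python3 -m inch '[{"ax":0,"ay":0,"az":0,"dx":0,"dy":0,"dz":0,"jaw":0},{"ax":0,"ay":0,"az":0,"dx":0,"dy":0,"dz":0,"jaw":0}]' 20
```

```text
clock: 5.33
tcp_pos: [0.54, 0.0097, 0.09]
orientation: [0.0, 0.981, 0.192, 0.0]
force: [-5.0, 0.1, 15.0]
opening: 0.0007
clock: 5.5
tcp_pos: [0.54, 0.0097, 0.09]
orientation: [0.0, 0.981, 0.192, 0.0]
force: [-4.1, -0.1, 14.4]
opening: 0.0005
```

At the stop, with a steady 14–15 N and no further travel. Now retract and move above the start button.

```bash
python3 -m inch '[{"ax":0,"ay":0,"az":0,"dx":0,"dy":0,"dz":-4,"jaw":0},{"ax":0,"ay":0,"az":0,"dx":0,"dy":0,"dz":-15,"jaw":0},{"ax":0,"ay":0,"az":0,"dx":0,"dy":0,"dz":-25,"jaw":0},{"ax":0,"ay":0,"az":0,"dx":0,"dy":0,"dz":-25,"jaw":0},{"ax":0,"ay":0,"az":0,"dx":0,"dy":0,"dz":-20,"jaw":0},{"ax":0,"ay":0,"az":0,"dx":0,"dy":0,"dz":-5,"jaw":0},{"ax":0,"ay":0,"az":0,"dx":-7,"dy":16,"dz":0,"jaw":0},{"ax":0,"ay":0,"az":0,"dx":-15,"dy":33,"dz":0,"jaw":0},{"ax":0,"ay":0,"az":0,"dx":-15,"dy":33,"dz":0,"jaw":0},{"ax":0,"ay":0,"az":0,"dx":-15,"dy":33,"dz":0,"jaw":0},{"ax":0,"ay":0,"az":0,"dx":-15,"dy":33,"dz":0,"jaw":0},{"ax":0,"ay":0,"az":0,"dx":-15,"dy":33,"dz":0,"jaw":0},{"ax":0,"ay":0,"az":0,"dx":-14,"dy":33,"dz":0,"jaw":0},{"ax":0,"ay":0,"az":0,"dx":-7,"dy":16,"dz":0,"jaw":0},{"ax":0,"ay":0,"az":0,"dx":0,"dy":0,"dz":0,"jaw":0}]' 20
python3 - <<'E'
from station import *
from h import *
from scipy.spatial.transform import Rotation as R
for n in("scene","top"):
    c=camera(n)["image"]; cv2.imwrite(f"pics/{n}4.png",c)
    for a,ce,mm in blobs(c,(0,130,90),(8,255,255)): print(n,a,ce)
a=cv2.imread("pics/scene4.png"); b=cv2.imread("pics/top4.png")
cv2.imwrite("pics/c4.png",np.hstack([cv2.resize(x,None,fx=2.2,fy=2.2) for x in(a[80:300,185:385],b[120:340,260:420])]))
cv2.imwrite("pics/c4.png",np.hstack([cv2.resize(x,None,fx=2.2,fy=2.2) for x in(a[80:300,185:385],b[120:340,260:420])]))
# expected paddle centre pixels, lever 0/.03/.2
u=np.array([np.cos(.25),np.sin(.25)]);hin=np.array([.540,.0097])+.12*u
for q in(0,.03,.2):
    z=np.array([0,0,1]); d=.2-q; X=np.r_[hin,.084]+(-.12*np.cos(d))*np.r_[u,0]+[0,0,.12*np.sin(d)+.006]
    print(q,X,proj('scene',X),proj('top',X))
s=read_state(); print(s["clock"],s["tcp_pos"],s["orientation"],s["force"])
Rm=R.from_quat(np.r_[s["orientation"][1:],s["orientation"][0]]).as_matrix()
print("to button mm in tool",1000*Rm.T@(np.array([.531,-.243,.085])-s["tcp_pos"]))
E
```

```text
clock: 6.75
tcp_pos: [0.5306, -0.2456, 0.1818]
orientation: [0.0, 0.982, 0.19, -0.0]
force: [0.4, -0.4, 0.7]
opening: 0.0007
scene 130 [396.05384615 146.97692308]
scene 183 [314.32240437 185.57923497]
top 211 [314.08530806 200.38862559]
top 149 [221.26174497 227.26845638]
0 [0.54231765 0.01029179 0.11384032] [[314.89139289 179.83855959]] [[313.73421244 197.50653345]]
0.03 [0.54167605 0.01012797 0.11030188] [[314.75713553 180.68680457]] [[313.80680234 197.86641416]]
0.2 [0.54   0.0097 0.09  ] [[314.47269684 185.98570692]] [[314.01081006 199.16782978]]
6.85 [ 0.53060846 -0.24226997  0.18200496] [-4.90246868e-04  9.81586360e-01  1.91017779e-01 -4.30547835e-04] [0.18005861 0.30225739 0.11447714]
to button mm in tool [ 0.15303457  0.93289871 97.00388858]
```

View pics/c4.png

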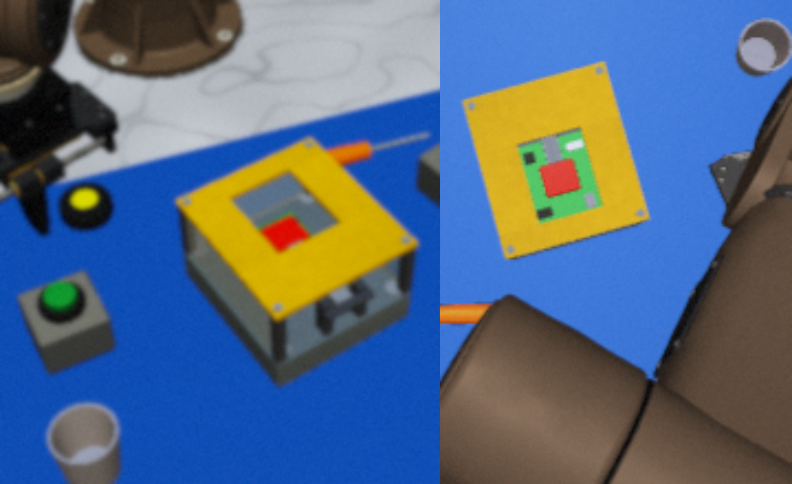

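In the scene view the paddle sits at (314.3,185.6). The prediction is (314.5,186.0) for fully down and (314.9,179.8) for raised, so the lever is down. The fingertips are over the green button, so I'll descend.

```bash
python3 -m inch '[{"ax":0,"ay":0,"az":0,"dx":0,"dy":1,"dz":10,"jaw":0},{"ax":0,"ay":0,"az":0,"dx":0,"dy":0,"dz":22,"jaw":0},{"ax":0,"ay":0,"az":0,"dx":0,"dy":0,"dz":22,"jaw":0},{"ax":0,"ay":0,"az":0,"dx":0,"dy":0,"dz":20,"jaw":0},{"ax":0,"ay":0,"az":0,"dx":0,"dy":0,"dz":14,"jaw":0},{"ax":0,"ay":0,"az":0,"dx":0,"dy":0,"dz":7,"jaw":0},{"ax":0,"ay":0,"az":0,"dx":0,"dy":0,"dz":0,"jaw":0}]' 20
python3 - <<'E'
from station import *
import cv2
c=camera("scene")["image"]; cv2.imwrite("pics/s5.png",cv2.resize(c[120:270,150:300],None,fx=4,fy=4)); s=read_state(); print(s["tcp_pos"],s["force"])
E
```

```text
clock: 7.43
tcp_pos: [0.5309, -0.2417, 0.0862]
orientation: [-0.001, 0.981, 0.192, -0.001]
force: [-0.5, -0.1, -0.4]
opening: 0.0003
[ 0.53134158 -0.24212475  0.08741318] [ 0.10372324 -0.66833932  0.17931123]
```

View pics/s5.png

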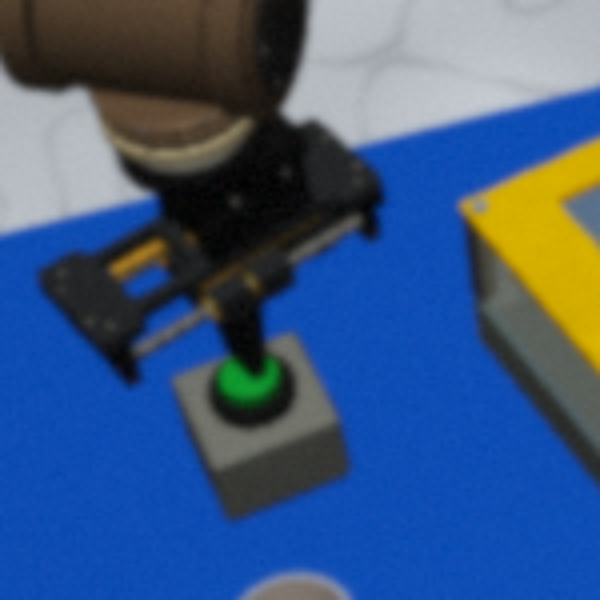

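The fingertips are about 5 mm above the green button and centred on it, at zoomed (252,373). Press.

```bash
python3 -m inch '[{"ax":0,"ay":0,"az":0,"dx":0,"dy":0.5,"dz":2,"jaw":0},{"ax":0,"ay":0,"az":0,"dx":0,"dy":0,"dz":2,"jaw":0},{"ax":0,"ay":0,"az":0,"dx":0,"dy":0,"dz":2,"jaw":0},{"ax":0,"ay":0,"az":0,"dx":0,"dy":0,"dz":2,"jaw":0},{"ax":0,"ay":0,"az":0,"dx":0,"dy":0,"dz":1.5,"jaw":0},{"ax":0,"ay":0,"az":0,"dx":0,"dy":0,"dz":0,"jaw":0}]' 20; python3 -m inch '[{"ax":0,"ay":0,"az":0,"dx":0,"dy":0,"dz":1.5,"jaw":0},{"ax":0,"ay":0,"az":0,"dx":0,"dy":0,"dz":0,"jaw":0}]' 20
```

```text
clock: 7.98
tcp_pos: [0.5318, -0.2437, 0.0787]
orientation: [0.0, 0.981, 0.192, 0.0]
force: [0.2, 0.5, 2.6]
opening: 0.0005
clock: 8.15
tcp_pos: [0.5318, -0.2437, 0.0771]
orientation: [0.0, 0.981, 0.192, 0.0]
force: [1.6, 0.6, 3.8]
opening: 0.0004
```

```bash
python3 -m inch '[{"ax":0,"ay":0,"az":0,"dx":0,"dy":0,"dz":1.5,"jaw":0},{"ax":0,"ay":0,"az":0,"dx":0,"dy":0,"dz":0,"jaw":0}]' 20; python3 -m inch '[{"ax":0,"ay":0,"az":0,"dx":0,"dy":0,"dz":1,"jaw":0},{"ax":0,"ay":0,"az":0,"dx":0,"dy":0,"dz":0,"jaw":0}]' 20
```

```text
clock: 8.32
tcp_pos: [0.5318, -0.2437, 0.0756]
orientation: [0.0, 0.981, 0.192, 0.0]
force: [2.4, 1.3, 4.1]
opening: 0.0004
clock: 8.48
tcp_pos: [0.5318, -0.2437, 0.0752]
orientation: [0.0, 0.981, 0.192, 0.0]
force: [0.1, 1.5, 9.3]
opening: 0.0006
```

```bash
python3 -m inch '[{"ax":0,"ay":0,"az":0,"dx":0,"dy":0,"dz":0.7,"jaw":0},{"ax":0,"ay":0,"az":0,"dx":0,"dy":0,"dz":0,"jaw":0},{"ax":0,"ay":0,"az":0,"dx":0,"dy":0,"dz":0,"jaw":0}]' 20; python3 -m inch '[{"ax":0,"ay":0,"az":0,"dx":0,"dy":0,"dz":-3,"jaw":0},{"ax":0,"ay":0,"az":0,"dx":0,"dy":0,"dz":-5,"jaw":0},{"ax":0,"ay":0,"az":0,"dx":0,"dy":0,"dz":-10,"jaw":0},{"ax":0,"ay":0,"az":0,"dx":0,"dy":0,"dz":-25,"jaw":0},{"ax":0,"ay":0,"az":0,"dx":0,"dy":0,"dz":-25,"jaw":0},{"ax":0,"ay":0,"az":0,"dx":0,"dy":0,"dz":-25,"jaw":0},{"ax":0,"ay":0,"az":0,"dx":0,"dy":0,"dz":-15,"jaw":0},{"ax":0,"ay":0,"az":0,"dx":0,"dy":0,"dz":0,"jaw":0},{"ax":0,"ay":0,"az":0,"dx":0,"dy":0,"dz":0,"jaw":0}]' 20
python3 - <<'E'
from station import *
from h import *
c=camera("scene")["image"]; cv2.imwrite("pics/s6.png",cv2.resize(c[80:310,180:450],None,fx=2.6,fy=2.6))
for lo,hi in(((0,130,90),(8,255,255)),((45,100,60),(80,255,255))):
    for a,ce,mm in blobs(c,lo,hi):
        if ce[0]<450: print(a,ce)
s=read_state(); print(s["tcp_pos"],s["force"],s["clock"])
E
```

```text
clock: 8.73
tcp_pos: [0.5318, -0.2437, 0.0751]
orientation: [0.0, 0.981, 0.192, 0.001]
force: [-2.1, 2.9, 17.0]
opening: 0.0009
clock: 9.48
tcp_pos: [0.5314, -0.2436, 0.1824]
orientation: [0.0, 0.981, 0.192, 0.0]
force: [-0.1, -0.1, -0.2]
opening: 0.0004
126 [396.07142857 146.92063492]
181 [314.26519337 185.54696133]
129 [39.75193798 40.0620155 ]
171 [211.78947368 213.97660819]
[ 0.53108289 -0.24341802  0.18139155] [ 0.92359628 -0.39047588 -0.48031582] 9.5333
```

View pics/s6.png

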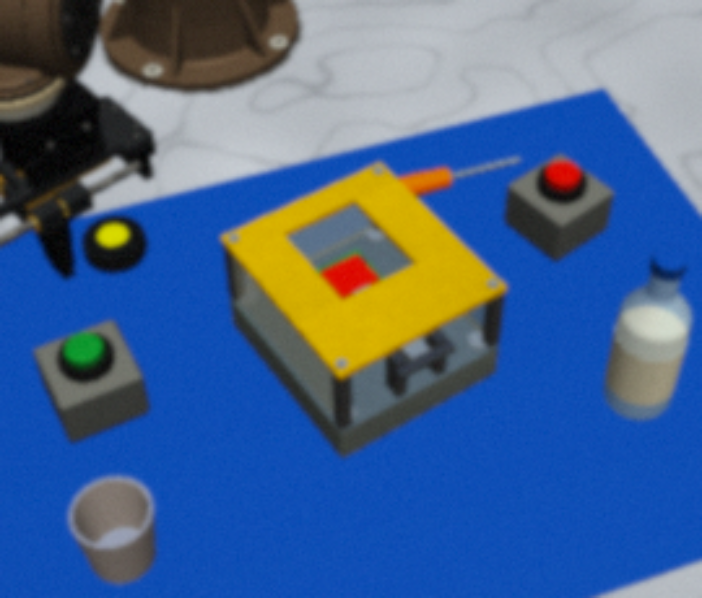

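The lever is still down (paddle at (314.3,185.5) px). The green button is back out at (211.8,214.0) px, where it began at (211.8,213.9). The boxes haven't moved, and the arm is clear.

```bash
python3 -c "
from station import *
print(finish_job())"
```

```text
the job is handed in; nothing more can be done
None
```

The lever is pressed down to its stop, the green start button was then pressed fully in and released, and the job is handed in at about 9.5 s.

- **Lever:** With the fingers closed, I went down through the window and pressed the paddle to z = 0.090 m. There it stopped moving, with a steady 14–15 N (21 N peak). After I withdrew, the paddle appeared at (314.3, 185.5) px, within half a pixel of where it should be when fully down. It was still there after the button press.
- **Guard:** No force readings suggested contact, and the pictures showed clearance.
- **Start button:** Pressed from 81 mm to 75.1 mm above the bench, its full 6 mm travel, where the force rose to 17 N. The last picture shows it back out, at the same pixel as at the start.
- **Everything else:** In the last scene picture both buttons were within about 0.1 px of where they started, and nothing else looked moved. I judged the bottle, cup, screwdriver and wheel by eye and did not measure them again.

**Weak points in the checks:** The force reading stayed near zero while the lever was moving, although about 5 N was expected. The readings were taken with the arm at rest, so I relied on the rise at the stop and on the pictures. The networks missed both buttons in the top view, so I used colour detection for positions; the two cameras agreed within about 4 mm.

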